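# Make up a honing kit and a drilling kit

### The arm

A 6-joint arm with a two-finger parallel gripper is mounted at the origin on a cart in front of the work surface, level with it; the furniture and walls round the work are solid. World frame = base frame: x ahead of the robot, y to its left, z up, the work surface at z = 0. Lengths are in m, angles in degrees, forces in N, time in s.
With the tool pointing down it reaches from about 0.375 to 0.9 m from the base axis. Payload 3.1 kg.
Tool frame: the origin (TCP) lies at the very end of the fingers, on their centre line; the grasp point (between the pads) lies 19 mm behind it; z points along the fingers, y is the line along which they close (so a half turn about z gives the same grasp; the last joint's range is limited). The gripper opens to 87 mm and grips with 3 to 60 N. Pads are 19 mm wide; open, the fingers measure 117 mm over their backs; the gripper's body (75 mm by 190 mm) begins 51 mm behind the grasp point.
Start: joints at [57.21, 30.224, 82.088, -0, 67.689, -10.227], TCP at [0.24, 0.577, 0.187] pointing down, gripper open.
Joint ranges: [-176.69, 176.69], [-43.24, 126.21], [12.49, 139.97], [-82, 262], [0, 151.66], [-163.58, 163.58]. Speed limits (degrees/s): [159.86, 159.86, 180, 180, 180, 180].

### API

Orientations are given as a 3x3 rotation matrix whose columns are the frame's x, y, z axes.
In Python, from rig import bot, imaging gives the robot as it stands.
- The arm moves only by the tool drive_tool, never from a script. Its argument "deltas" is text: rows parted by semicolons, each of 5 numbers parted by spaces: the finger opening in mm, from 0 to 87, then the shift along the world's x, y, z in mm, then the turn about the world's z in rad. In form: jaw dx dy dz twist; .... A call has 1 to 12 rows; each row is the pose to reach, as a shift and turn from the pose commanded when the call began; what a row does not reach only later rows make up. A row lasts 1/10 s, in which the tool goes at most 50 mm and 8.59 degrees, less where a joint would pass 70% of its speed; a pose out of reach is approached as far as the arm can. A call with a gripper value outside its range is refused whole. The fingers move at their own pace and stop on an object; the grip force is fixed at half the most. Time passes only in rows, so rows that repeat a pose let the fingers close. It gives the time, the measured TCP pose, the force, the opening and the grip force at its end, in the units of the state.
- bot.read_state(): the state, without advancing time (a new reading comes with each control period).
- imaging.capture(name): name is "scene" or "top"; returns the picture (480x640x3 uint8, red, green, blue); there is no depth.
- imaging.camera_model(name): a dict with "fx", "fy", "cx", "cy" (pixels), "dist" ([k1, k2, p1, p2, k3] as OpenCV has them; the pictures are not rectified), "T" (4x4, takes a point from camera to world coordinates). Camera axes: x right, y down, z forward; pixel columns grow to the right and rows downward; lengths in m; the calibration is good to about 2 mm. A picture is of the moment at which its call begins. camera_model takes no time and is no camera call.
- bot.hand_in(): hands the job in; it is judged then, once.
The state is a dict: "time_s": time; "joint_positions": joint angles; "qvel": joint speeds; "tau": joint torques, N m; "position": TCP position; "tcp_rot": TCP orientation; "force": force on the tool from outside, world axes, zero at the start; "moment": the same for the moment, N m; "opening": opening from 0.0 (shut) to 1.0 (fully open); "grasp_force": force on a finger pad.
Only numpy, scipy, OpenCV 4.12 (cv2) and the standard library are available. Lean on these libraries where they do the work, as an engineer would, in place of code of your own. Each camera call takes 0.05 s, during which the arm holds its last target. There are 200 camera calls.

### The job

Make up two kits from the loose stock on the bench. Honing kit, in the low wooden tray with three compartments: the long tool bit in the compartment at the robot's end, the oilstone in the middle one and the round paste tin in the far one, standing upright. Drilling kit, in the wooden tray with two compartments: the twist drill in the compartment at the robot's end and the V-block in the far one, upright with its groove upwards. Everything lies flat on the floor of its compartment; leave the short tool bit and the centre punch where they are.

Things in the scene. Friction and masses are not known exactly. Their poses are not given: they have to be found in the camera images.
- honing_tray: Honing tray: low wooden tray 238 mm (x) by 154 mm (y), fixed, walls 10 mm high and 4 mm thick, floor 3 mm thick. Origin: centre of its underside, z up. Compartments in a row along x, each 146 mm long along y and centred at y = 0; centre x and inner width: nearest the robot -0.080 m, 70 mm wide (long tool bit); middle -0.008 m, 66 mm wide (oilstone); far +0.072 m, 86 mm wide (tin).
- drilling_tray: Drilling tray: low wooden tray 158 mm (x) by 154 mm (y), fixed, walls 10 mm high and 4 mm thick, floor 3 mm thick. Origin: centre of its underside, z up. Compartments in a row along x, each 146 mm long along y and centred at y = 0; centre x and inner width: nearest the robot -0.040 m, 70 mm wide (for the twist drill); far +0.037 m, 76 mm wide (for the V-block).
- oilstone_mid (a point): Oilstone: flat block, brown above and dark grey below, 45 x 125 mm and 24 mm high, lying on the worktop, 0.3 kg. This point is its centre, half-way up; its y axis runs along its length, x across it, z up.
- long_bit_mid (a point): Long tool bit: plain square steel bar with a dark band near one end, 13 x 120 mm and 12 mm high; the longer of two alike bars. This point is its centre, half-way up; its y axis runs along its length, x across it, z up.
- paste_tin_mid (a point): Paste tin: round tin, green with a white lid that does not come off, 66 mm in diameter and 39 mm high, upright, 0.17 kg. This point is its centre, half-way up; z up.
- v_block_mid (a point): V-block: grey steel block with a V groove in its top, 60 mm along the groove (x axis), 48 mm across it (y axis), 30 mm high (z up), 0.42 kg. This point is its centre, half-way up; it can be gripped across the 48 mm, on its flat upright sides.
- twist_drill_mid (a point): Twist drill: round steel drill, 11 mm thick and 122 mm long, with a stubby point; it does not roll. This point is its centre, half-way up; its y axis runs along its length, x across it, z up.
- short_bit_mid (a point): Short tool bit, to be left where it is: like the long one but 10 x 85 mm and 10 mm high. This point is its centre, half-way up; its y axis runs along its length, x across it, z up.
- centre_punch_mid (a point): Centre punch, to be left where it is: round steel rod 10 mm thick and 105 mm long with a long slender point, lying at the back of the stock. This point is its centre, half-way up; its y axis runs along its length, x across it, z up.
Mind the look-alikes: they are no part of the job. Leave any turquoise look-alike of the part that bears twist_drill_mid alone.

How it is judged:
By the outcome, as a careful person would: the job done as asked, in the order asked, and still so for the second after the job is handed in, with the robot touching nothing.
It also fails if it takes over 120 s, if anything falls off the work surface, if the arm or the gripper's body presses on something with over 40 N, if the wrist force passes 120 N, or if a joint passes its speed limit or range.

## Working session

There is one attempt and no reset: what is moved stays moved. The work goes in short steps, Python scripts to look and compute and a tool call to move; the robot and the scene stay as the last step left them, time stands still between calls to the robot, and variables do not carry over. Pictures are saved under pics/ and viewed, at most 14 in all, crops included, and the job is handed in when it is done.

Besides the shell and the picture viewer there is one more tool, called after "Call:" by a JSON object that holds its "method" and its "body", one argument or row to a line. drive_tool: Moves the arm, as the interface text tells. Its arguments: {"type":"object","properties":{"deltas":{"type":"string"}},"required":["deltas"]}

```bash
mkdir -p pics; ls; python3 - <<'E'
from rig import bot, imaging
import cv2
for n in("top","scene"):
    im=imaging.capture(n); cv2.imwrite(f"pics/{n}0.png",im[:,:,::-1])
    m=imaging.camera_model(n); print({k:(v if k!="T" else [[round(float(a),3) for a in r] for r in v]) for k,v in m.items()})
s=bot.read_state(); print(s["time_s"],s["position"],s["tcp_rot"],s["opening"])
E
```

```text
pics
{'fx': 449.8654494752892, 'fy': 449.8654494752892, 'cx': 318.1012347008203, 'cy': 239.53717758814392, 'dist': array([-0.11562112,  0.        ,  0.        ,  0.        ,  0.        ]), 'T': [[-0.013, -0.992, 0.126, 0.418], [-1.0, 0.015, 0.017, -0.003], [-0.019, -0.125, -0.992, 0.981], [0.0, 0.0, 0.0, 1.0]]}
{'fx': 484.191042701187, 'fy': 484.191042701187, 'cx': 319.1635679068369, 'cy': 245.61064136934857, 'dist': array([-0.10528407,  0.        ,  0.        ,  0.        ,  0.        ]), 'T': [[0.514, -0.5, 0.697, -0.251], [-0.858, -0.296, 0.42, -0.491], [-0.004, -0.814, -0.581, 0.699], [0.0, 0.0, 0.0, 1.0]]}
0.1 [0.23937639 0.57656284 0.18598059] [[-9.23454653e-01  3.83706128e-01 -1.05430453e-03]
 [ 3.83707412e-01  9.23453316e-01 -1.61096625e-03]
 [ 3.55463390e-04 -1.89219874e-03 -9.99998147e-01]] 0.9986132859221297
```

View pics/top0.png

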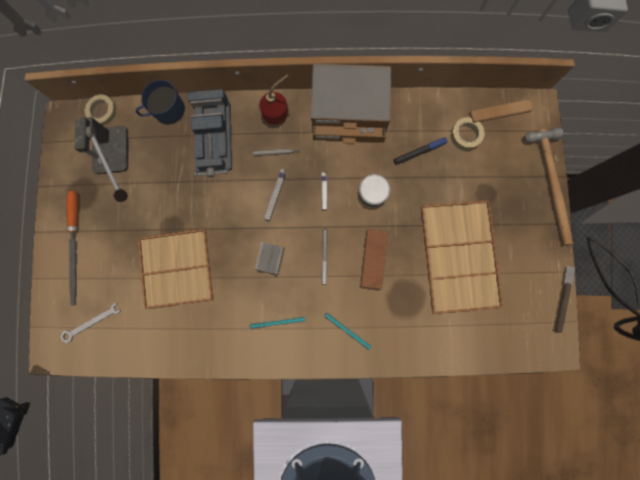

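View pics/scene0.png

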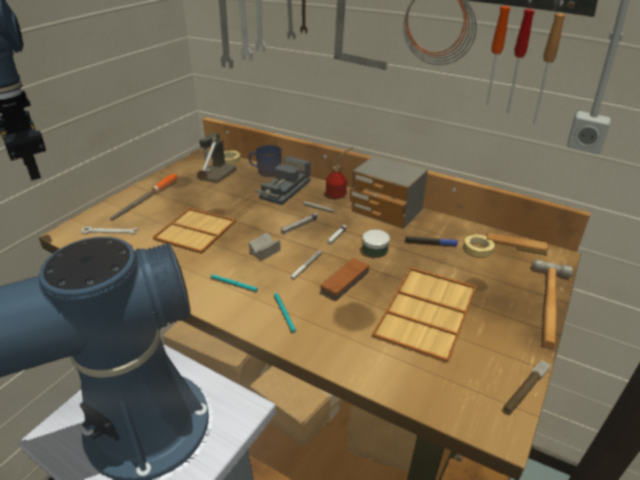

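The top view shows five candidate bars and two trays:
- Steel bars: (274,195) long with a dark band, (324,190) shorter with a band, (324,256) plain and slender, (275,153) at the back.
- Turquoise look-alikes: (277,323) and (347,331).
- Trays: honing at (461,257), drilling at (176,269).

I read the long bit as (274,195), the drill as (324,256) and the punch as (275,153). I'll confirm this in one enlarged crop.

```bash
cat > h.py <<'E'
from rig import bot, imaging
import cv2, numpy as np
def world(px,z,n="top"):
    m=imaging.camera_model(n); K=np.array([[m["fx"],0,m["cx"]],[0,m["fy"],m["cy"]],[0,0,1]])
    p=cv2.undistortPoints(np.float64(px).reshape(-1,1,2),K,m["dist"])[:,0]
    T=np.array(m["T"]); d=np.c_[p,np.ones(len(p))]@T[:3,:3].T
    return T[:3,3]+d*((z-T[2,3])/d[:,2])[:,None]
def pix(P,n="top"):
    m=imaging.camera_model(n); K=np.array([[m["fx"],0,m["cx"]],[0,m["fy"],m["cy"]],[0,0,1]])
    W=np.linalg.inv(np.array(m["T"]))
    return cv2.projectPoints(np.float64(P).reshape(-1,1,3),cv2.Rodrigues(W[:3,:3])[0],W[:3,3],K,m["dist"])[0][:,0]
def crop(im,x0,y0,x1,y1,s,name):
    cv2.imwrite("pics/"+name,cv2.resize(im[y0:y1,x0:x1,::-1],None,fx=s,fy=s,interpolation=cv2.INTER_CUBIC))
E
python3 - <<'E'
from h import *
im=imaging.capture("top"); crop(im,235,140,415,300,3.7,"c1.png")
crop(im,130,195,210,315,5,"t1.png"); 
a=im[195:315,130:225];b=im[195:315,415:510]
cv2.imwrite("pics/trays.png",cv2.resize(np.hstack([a,b])[:,:,::-1],None,fx=4.2,fy=4.2,interpolation=cv2.INTER_CUBIC))
E
```

```text
(no output)
```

View pics/c1.png

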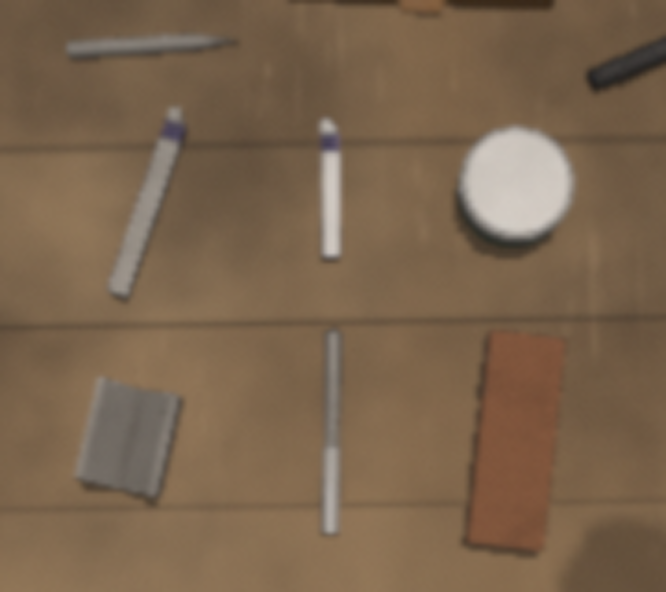

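View pics/trays.png

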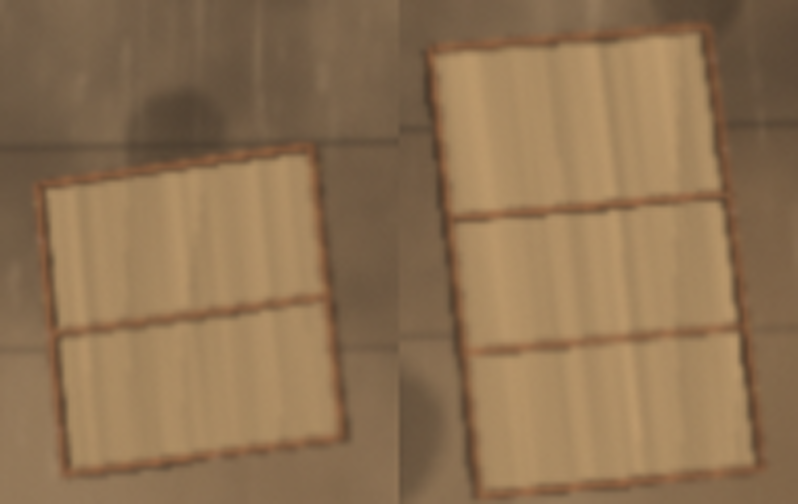

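The crop confirms the identities. The long bit at (172–121, 110–295) has a band and is longer than the banded bar at (330,190). The steel twist drill is at (332,330–534), the punch with a slender point is at the top, and the tin, stone and V-block are clear. Both trays are empty and slightly rotated, and their corners are clear.

```bash
python3 - <<'E'
from h import *
np.set_printoptions(precision=4,suppress=True)
def W(c,z,o=(235,140),s=3.7): return world((np.array(c)+.5)/s-.5+o,z)
def bar(n,a,b,z):
    p=W([a,b],z);d=p[0]-p[1];print(n,p.mean(0)[:2],"len",np.hypot(*d[:2]),"yaw(y axis dir)",np.degrees(np.arctan2(d[1],d[0])))
bar("long",(175,110),(121,295),.012);bar("short",(328,120),(331,259),.01);bar("drill",(334,330),(330,534),.008)
bar("punch",(68,49),(237,42),.006)
def quad(n,c,z,o=(235,140),s=3.7):
    p=W(c,z,o,s)[:,:2];e=np.roll(p,-1,0)-p;print(n,p.mean(0),"edges",np.hypot(*e.T),"dirs",np.degrees(np.arctan2(e[:,1],e[:,0])))
quad("stone",[(490,332),(564,338),(542,550),(467,545)],.024)
quad("vb",[(100,380),(181,397),(158,495),(78,477)],.03)
print("tin",W([(517,183),(460,183),(574,183)],.039))
quad("dt",[(38,185),(316,146),(345,438),(66,474)],.01,(130,195),4.2)
quad("ht",[(430,47),(711,26),(760,466),(480,494)],.01,(415-95,195),4.2)
R=np.array(bot.read_state()["tcp_rot"]);print("tool y dir",np.degrees(np.arctan2(R[1,1],R[0,1])))
E
```

```text
long [0.6433 0.1084] len 0.11702058316564877 yaw(y axis dir) -15.991261073141738
short [0.6495 0.    ] len 0.0851095037112467 yaw(y axis dir) 0.35417812087451145
drill [0.5045 0.0007] len 0.1201949101315778 yaw(y axis dir) -1.9578815992350678
punch [0.7424 0.1068] len 0.10358185150946632 yaw(y axis dir) 91.09871855428007
stone [ 0.4962 -0.1053] edges [0.0432 0.1235 0.0431 0.1241] dirs [-95.5544 172.3745  85.2646  -7.5634]
vb [0.5009 0.1173] edges [0.0481 0.0579 0.0474 0.0574] dirs [-102.6981  166.5596   76.7146  -12.7125]
tin [[ 0.6444 -0.1088  0.039 ]
 [ 0.6449 -0.0757  0.039 ]
 [ 0.644  -0.1419  0.039 ]]
dt [0.4819 0.3301] edges [0.1525 0.1538 0.1502 0.154 ] dirs [ -83.0984 -173.4018   96.9974    7.479 ]
ht [ 0.5012 -0.2991] edges [0.1516 0.2318 0.1477 0.233 ] dirs [ -86.3597 -176.8854   94.1287    4.0761]
tool y dir 67.43685332478077
```

Call:
{"method": "drive_tool", "body": {
  "deltas": "35 30 -38 0 0.02;35 62 -76 0 0.04;35 94 -115 0 0.06;35 125 -153 0 0.08;35 156 -191 0 0.1;35 187 -230 0 0.115;35 218 -268 0 0.115;35 250 -307 0 0.115;35 281 -345 0 0.115;35 312 -383 0 0.115;35 344 -422 0 0.115;35 375 -460 0 0.115"
}}

```text
time_s: 1.35
position: [0.6156, 0.1153, 0.1866]
tcp_rot: [[-0.961, 0.276, -0.001], [0.276, 0.961, 0.0], [0.001, 0.0, -1.0]]
force: [0.3, 0.6, -0.8]
opening: 0.401
grasp_force: 0.0
```

Call:
{"method": "drive_tool", "body": {
  "deltas": "35 -1 1 -40 0;35 -1 1 -80 0;35 -1 1 -105 0;35 -1 1 -105 0"
}}

```text
time_s: 1.75
position: [0.6099, 0.1177, 0.0774]
tcp_rot: [[-0.961, 0.276, -0.01], [0.276, 0.961, -0.0], [0.01, -0.003, -1.0]]
force: [-0.9, 0.4, -0.4]
opening: 0.402
grasp_force: 0.0
```

```bash
python3 - <<'E'
from h import *
a=imaging.capture("top")[50:270,160:400];b=imaging.capture("scene")[130:350,200:440]
cv2.imwrite("pics/a1.png",cv2.resize(np.hstack([a,b])[:,:,::-1],None,fx=1.66,fy=1.66,interpolation=cv2.INTER_CUBIC))
E
```

```text
(no output)
```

View pics/a1.png

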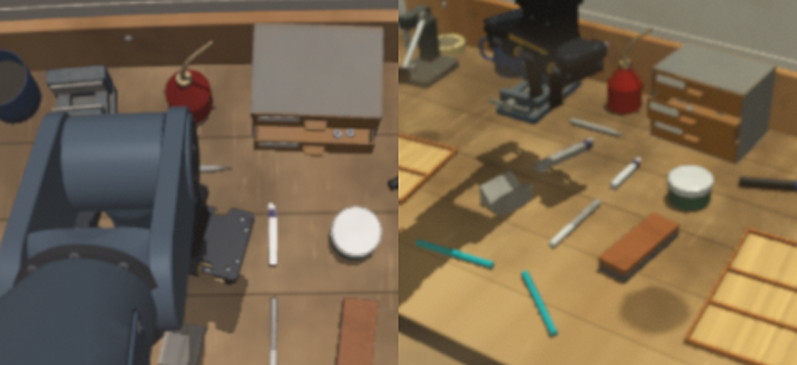

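The left half shows the arm covering the bit. In the scene half the open fingers are over the near end of the long bit, with the vise at (535,95) behind. I'll descend gently.

Call:
{"method": "drive_tool", "body": {
  "deltas": "35 0 0 0 0;35 0 0 -25 0;35 0 0 -45 0;35 0 0 -60 0;35 0 0 -70 0;35 0 0 -77 0;35 0 0 -78 0;35 0 0 -78 0"
}}

```text
time_s: 2.65
position: [0.6142, 0.1182, 0.0042]
tcp_rot: [[-0.961, 0.275, 0.001], [0.275, 0.961, 0.0], [-0.001, 0.0, -1.0]]
force: [-0.4, -0.9, 0.0]
opening: 0.399
grasp_force: 0.0
```

Call:
{"method": "drive_tool", "body": {
  "deltas": "0 0 0 -1 0;0 0 0 -1 0;0 0 0 -1 0;0 0 0 -1 0;0 0 0 -1 0;0 0 0 -1 0;0 0 0 20 0;0 0 0 60 0;0 0 0 100 0;0 0 0 100 0"
}}

```text
time_s: 3.65
position: [0.6185, 0.1184, 0.1098]
tcp_rot: [[-0.961, 0.275, 0.012], [0.275, 0.961, 0.0], [-0.012, 0.004, -1.0]]
force: [1.0, -0.4, -0.3]
opening: 0.007
grasp_force: 0.0
```

The fingers closed on nothing, so I'll look.

Call:
{"method": "drive_tool", "body": {
  "deltas": "35 0 0 30 0;35 -40 -40 30 0;35 -80 -80 30 0;35 -120 -120 30 0;35 -120 -120 30 0"
}}

```text
time_s: 4.15
position: [0.4891, -0.0033, 0.1331]
tcp_rot: [[-0.961, 0.277, -0.005], [0.277, 0.961, 0.0], [0.005, -0.001, -1.0]]
force: [-0.2, -0.1, 0.3]
opening: 0.358
grasp_force: 0.0
```

```bash
python3 - <<'E'
from h import *
crop(imaging.capture("top"),200,130,400,280,2.0,"a.png")
a=imaging.capture("top")[60:270,180:400];b=imaging.capture("scene")[130:340,220:440]
cv2.imwrite("pics/a2.png",cv2.resize(np.hstack([a,b])[:,:,::-1],None,fx=1.8,fy=1.8,interpolation=cv2.INTER_CUBIC))
E
```

```text
(no output)
```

View pics/a2.png

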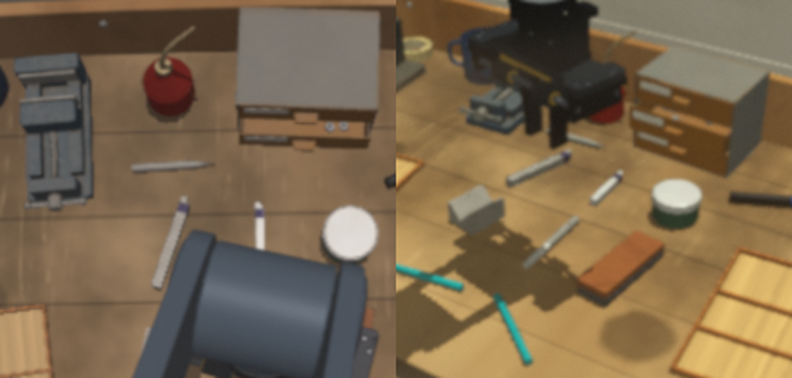

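```bash
python3 - <<'E'
from h import *
np.set_printoptions(precision=4,suppress=True)
s=bot.read_state();p=np.array(s["position"]);print(p,s["time_s"])
y=np.array(s["tcp_rot"])[:,1]
print("scene proj tips",pix([p-y*.025,p,p+y*.025],"scene"),"observed ~(296,205),(310,209)")
c=lambda u,v:(220+(u-396)/1.8,130+v/1.8)
print("long scene->w",world([c(512,180),c(568,156)],.010,"scene"))
print("drill",world([c(527,263),c(575,221)],.008,"scene"))
print("stone top",world([c(580,280),c(640,234),c(663,241),c(604,289)],.024,"scene").mean(0))
print("tin",world([c(678,192)],.039,"scene"))
# nadir check: origin/base
print("base px top",pix([[0,0,0],[.614,.118,0.0]],"top"))
E
```

```text
[ 0.493  -0.0024  0.1336] 4.3
scene proj tips [[310.8145 224.0378]
 [303.0998 219.483 ]
 [295.605  215.0591]] observed ~(296,205),(310,209)
long scene->w [[0.5889 0.1187 0.01  ]
 [0.6844 0.0832 0.01  ]]
drill [[ 0.4454 -0.0015  0.008 ]
 [ 0.5524 -0.0078  0.008 ]]
stone top [ 0.4939 -0.1112  0.024 ]
tin [[ 0.6426 -0.1146  0.039 ]]
base px top [[327.9563 491.8111]
 [270.9848 208.2936]]
```

```bash
python3 - <<'E'
from h import *
im=imaging.capture("scene").copy()
s=bot.read_state();p=np.array(s["position"]);R=np.array(s["tcp_rot"])
x0,y0,k=240,130,6
c=cv2.resize(im[y0:y0+100,x0:x0+120],None,fx=k,fy=k,interpolation=cv2.INTER_CUBIC)
for q in (p-R[:,1]*.0175,p,p+R[:,1]*.0175,p-R[:,2]*.019,p-R[:,2]*.07):
    u=pix([q],"scene")[0];cv2.circle(c,(int((u[0]-x0+.5)*k),int((u[1]-y0+.5)*k)),4,(255,0,0),-1)
cv2.imwrite("pics/f.png",c[:,:,::-1])
E
```

```text
(no output)
```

View pics/f.png

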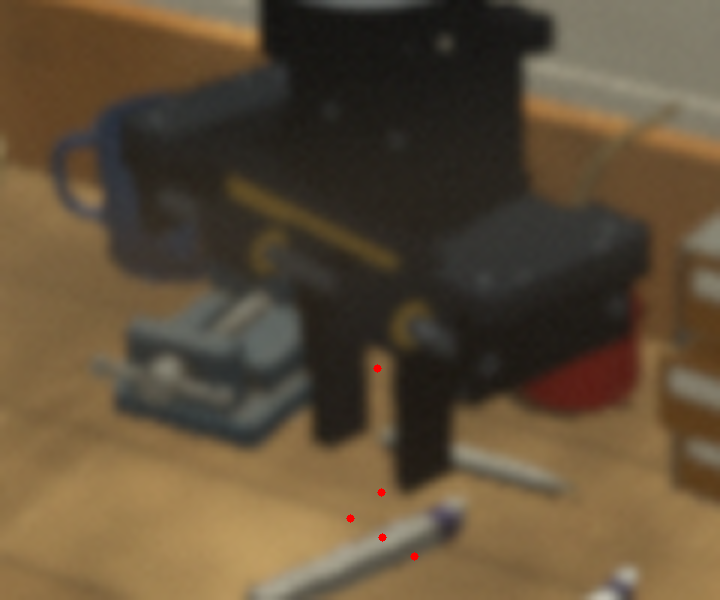

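The observed tips at about (382,455) sit roughly 80 crop px, or 33 mm, above the projected TCP at (382,537). So the grasp probably closed above the bar. I'll check with the top camera whether this is a vertical or a horizontal offset.

```bash
python3 - <<'E'
from h import *
np.set_printoptions(precision=1,suppress=True)
a=np.radians(74);y=np.array([np.cos(a),np.sin(a),0]);x=np.array([-y[1],y[0],0])*1
p=np.array([.612,.1177,.079])
print("seen end corners approx (311.8,177.7),(303.4,217.5)")
for n,d in(("none",[0,0,0]),("up33",[0,0,.033]),("horiz",[.04,.024,0])):
  for h in(.07,.1):
    print(n,h,pix([p+d-y*.095+k*.0375*x+[0,0,h] for k in(-1,1)]).ravel())
print(bot.read_state()["joint_positions"])
E
```

```text
seen end corners approx (311.8,177.7),(303.4,217.5)
none 0.07 [314.9 188.  304.4 225.8]
none 0.1 [314.5 184.1 303.6 223.2]
up33 0.07 [314.5 183.7 303.5 222.9]
up33 0.1 [314.  179.5 302.6 220.1]
horiz 0.07 [302.1 167.9 291.5 205. ]
horiz 0.1 [301.3 163.3 290.2 201.7]
[-13.2  24.7 103.8   0.   51.4 -87.2]
```

The offset is vertical: the real fingertips are about 30 mm above the reported TCP. I'll go back over the bit and feel my way down.

Call:
{"method": "drive_tool", "body": {
  "deltas": "35 40 40 0 0;35 80 80 0 0;35 121 119 0 0;35 121 119 -40 0;35 121 119 -80 0;35 121 119 -110 0;35 121 119 -125 0;35 121 119 -130 0;35 121 119 -134 0;35 121 119 -137 0;35 121 119 -139 0;35 121 119 -139 0"
}}

```text
time_s: 5.55
position: [0.6155, 0.117, -0.0042]
tcp_rot: [[-0.961, 0.275, 0.002], [0.275, 0.961, 0.0], [-0.002, 0.0, -1.0]]
force: [-0.1, 0.2, -0.7]
opening: 0.405
grasp_force: 0.0
```

Reported z is −4 mm with no contact, which confirms the offset. I'll keep going down.

Call:
{"method": "drive_tool", "body": {
  "deltas": "35 0 0 -4 0;35 0 0 -8 0;35 0 0 -11 0;35 0 0 -14 0;35 0 0 -16 0;35 0 0 -18 0;35 0 0 -18 0"
}}

```text
time_s: 6.25
position: [0.6145, 0.1172, -0.0235]
tcp_rot: [[-0.961, 0.275, -0.001], [0.275, 0.961, -0.0], [0.001, -0.0, -1.0]]
force: [0.3, 0.9, 0.1]
opening: 0.398
grasp_force: 0.0
```

Call:
{"method": "drive_tool", "body": {
  "deltas": "35 0 0 -2 0;35 0 0 -4 0;35 0 0 -5 0;35 0 0 -6 0;35 0 0 -6 0"
}}

```text
time_s: 6.75
position: [0.6147, 0.1171, -0.0293]
tcp_rot: [[-0.961, 0.275, -0.0], [0.275, 0.961, -0.0], [0.0, -0.0, -1.0]]
force: [-0.7, -0.6, 0.1]
opening: 0.405
grasp_force: 0.0
```

Call:
{"method": "drive_tool", "body": {
  "deltas": "35 0 0 -1 0;35 0 0 -2 0;35 0 0 -3 0;35 0 0 -4 0;35 0 0 -4 0"
}}

```text
time_s: 7.25
position: [0.6146, 0.1172, -0.0333]
tcp_rot: [[-0.961, 0.275, -0.0], [0.275, 0.961, -0.0], [0.0, -0.0, -1.0]]
force: [0.5, 0.4, -0.8]
opening: 0.401
grasp_force: 0.0
```

Call:
{"method": "drive_tool", "body": {
  "deltas": "35 0 0 -1 0;35 0 0 -2 0;35 0 0 -2 0;35 0 0 -2 0"
}}

```text
time_s: 7.65
position: [0.6148, 0.1172, -0.0352]
tcp_rot: [[-0.961, 0.275, -0.0], [0.275, 0.961, -0.0], [0.0, -0.0, -1.0]]
force: [-0.1, -0.7, 0.5]
opening: 0.405
grasp_force: 0.0
```

Call:
{"method": "drive_tool", "body": {
  "deltas": "35 0 0 -1 0;35 0 0 -2 0;35 0 0 -3 0;35 0 0 -3 0"
}}

```text
time_s: 8.05
position: [0.6148, 0.1171, -0.0353]
tcp_rot: [[-0.961, 0.275, 0.0], [0.275, 0.961, -0.0], [-0.0, -0.0, -1.0]]
force: [-4.0, -0.7, 16.2]
opening: 0.401
grasp_force: 8.3
```

Contact came at reported z = −35.3 mm, so real z ≈ reported + 35 mm. I'll rise 2 mm clear and grip.

Call:
{"method": "drive_tool", "body": {
  "deltas": "35 0 0 5 0;35 0 0 5 0;0 0 0 5 0;0 0 0 5 0;0 0 0 5 0;0 0 0 5 0;0 0 0 5 0"
}}

```text
time_s: 8.75
position: [0.6144, 0.1171, -0.0336]
tcp_rot: [[-0.961, 0.275, -0.001], [0.275, 0.961, -0.0], [0.001, -0.0, -1.0]]
force: [-0.2, 0.5, -1.8]
opening: 0.146
grasp_force: 29.8
```

Call:
{"method": "drive_tool", "body": {
  "deltas": "0 0 0 20 0;0 0 0 60 0;0 0 0 100 0;0 -20 -40 100 -0.12;0 -40 -80 100 -0.25;0 -60 -120 100 -0.38;0 -80 -160 100 -0.51;0 -100 -200 100 -0.64;0 -120 -240 100 -0.77;0 -140 -280 100 -0.9;0 -160 -320 100 -1.03;0 -180 -360 100 -1.16"
}}

```text
time_s: 9.95
position: [0.4337, -0.2442, 0.0668]
tcp_rot: [[-0.126, 0.992, -0.0], [0.992, 0.126, 0.0], [0.0, -0.0, -1.0]]
force: [1.2, -0.6, -2.0]
opening: 0.137
grasp_force: 29.8
```

Call:
{"method": "drive_tool", "body": {
  "deltas": "0 -15 -31 0 -0.065;0 -15 -31 0 -0.065;0 -15 -31 0 -0.065;0 -15 -31 0 -0.065"
}}

```text
time_s: 10.35
position: [0.4196, -0.2726, 0.0667]
tcp_rot: [[-0.068, 0.998, -0.001], [0.998, 0.068, 0.001], [0.001, -0.001, -1.0]]
force: [0.5, 0.4, -1.6]
opening: 0.134
grasp_force: 29.8
```

```bash
python3 - <<'E'
from h import *
s=bot.read_state();print(s["position"],s["opening"],np.array(s["tcp_rot"])[:,1])
a=imaging.capture("top")[150:330,350:550];b=imaging.capture("scene")[190:370,320:520]
cv2.imwrite("pics/a3.png",cv2.resize(np.hstack([a,b])[:,:,::-1],None,fx=2,fy=2,interpolation=cv2.INTER_CUBIC))
E
```

```text
[ 0.41961828 -0.27262713  0.06665471] 0.13397742823596123 [ 9.97690264e-01  6.79241072e-02 -6.73462659e-04]
```

View pics/a3.png

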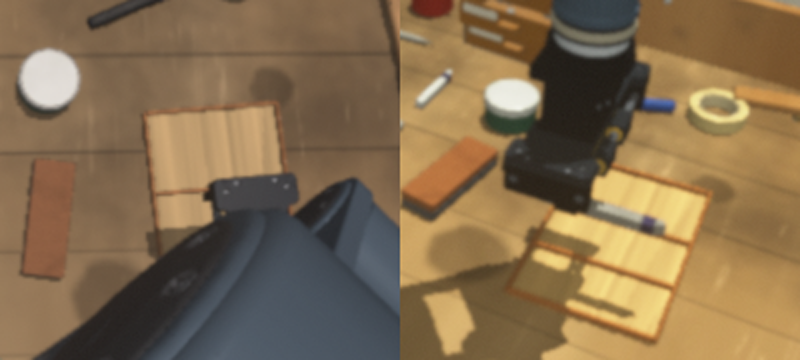

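The bar is held level with its band end pointing −y, high over the tray. I'll lower it and release.

Call:
{"method": "drive_tool", "body": {
  "deltas": "0 0 -1 -40 0;0 0 -1 -70 0;0 0 -1 -85 0;0 0 -1 -92 0;0 0 -1 -96 0;0 0 -1 -97 0;0 0 -1 -97 0"
}}

```text
time_s: 11.15
position: [0.4204, -0.2751, -0.0295]
tcp_rot: [[-0.068, 0.998, 0.001], [0.998, 0.068, -0.001], [-0.001, 0.001, -1.0]]
force: [0.1, 0.6, -1.7]
opening: 0.141
grasp_force: 29.8
```

Call:
{"method": "drive_tool", "body": {
  "deltas": "0 0 0 -1 0;0 0 0 -1 0;28 0 0 -1 0;28 0 0 -1 0;28 0 0 -1 0;28 0 0 30 0;28 0 0 70 0;28 0 0 110 0;28 0 0 110 0"
}}

```text
time_s: 12.05
position: [0.4226, -0.2776, 0.0844]
tcp_rot: [[-0.067, 0.998, 0.007], [0.998, 0.067, -0.008], [-0.008, 0.007, -1.0]]
force: [0.7, -0.4, -0.8]
opening: 0.323
grasp_force: 0.0
```

Call:
{"method": "drive_tool", "body": {
  "deltas": "75 8 19 0 0.14;75 16 38 0 0.28;75 24 57 0 0.42;75 32 76 0 0.56;75 40 95 0 0.7;75 48 114 0 0.84;75 56 133 0 0.98;75 64 152 0 1.12;75 76 170 0 1.26;75 76 170 0 1.38;75 76 170 0 1.38;75 76 170 0 1.38"
}}

```text
time_s: 13.25
position: [0.4952, -0.1047, 0.0793]
tcp_rot: [[-0.992, 0.126, -0.001], [0.126, 0.992, 0.0], [0.001, 0.0, -1.0]]
force: [-0.5, 0.7, 0.3]
opening: 0.865
grasp_force: 0.0
```

```bash
python3 - <<'E'
from h import *
a=imaging.capture("top")[170:320,340:510];b=imaging.capture("scene")[210:360,290:490]
cv2.imwrite("pics/a4.png",cv2.resize(np.hstack([a,b])[:,:,::-1],None,fx=2.1,fy=2.1,interpolation=cv2.INTER_CUBIC))
E
```

```text
(no output)
```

View pics/a4.png

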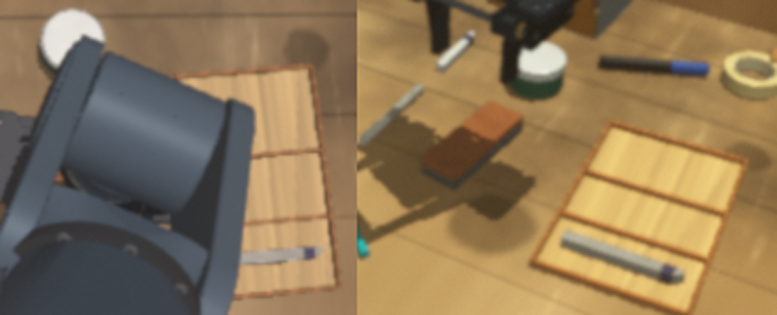

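The long bit lies flat in the near compartment, and the fingers straddle the stone. Next I grip the stone high, with tips at 10 mm, so they clear the tray walls.

Call:
{"method": "drive_tool", "body": {
  "deltas": "75 1 0 -40 0;75 1 0 -75 0;75 1 0 -92 0;75 1 0 -100 0;75 1 0 -104 0;75 1 0 -104 0;30 1 0 -104 0;30 1 0 -104 0;30 1 0 -104 0;30 1 0 -104 0;30 1 0 -104 0;30 1 0 -104 0"
}}

```text
time_s: 14.55
position: [0.4972, -0.1052, -0.0237]
tcp_rot: [[-0.992, 0.123, 0.001], [0.123, 0.992, -0.001], [-0.001, -0.001, -1.0]]
force: [-0.1, -0.9, 3.4]
opening: 0.51
grasp_force: 30.0
```

Call:
{"method": "drive_tool", "body": {
  "deltas": "30 0 0 25 0;30 0 0 60 0;30 0 0 80 0;30 0 0 80 0"
}}

```text
time_s: 14.95
position: [0.4984, -0.1054, 0.0578]
tcp_rot: [[-0.992, 0.123, 0.005], [0.123, 0.992, -0.002], [-0.005, -0.001, -1.0]]
force: [1.3, -0.2, -3.5]
opening: 0.511
grasp_force: 30.0
```

Call:
{"method": "drive_tool", "body": {
  "deltas": "30 0 -18 0 -0.14;30 0 -36 0 -0.28;30 0 -54 0 -0.42;30 0 -72 0 -0.56;30 0 -90 0 -0.7;30 0 -108 0 -0.84;30 0 -126 0 -0.98;30 0 -144 0 -1.12;30 -3 -165 0 -1.25;30 -4 -194 0 -1.38;30 -4 -194 0 -1.38;30 -4 -194 0 -1.38"
}}

```text
time_s: 16.15
position: [0.4915, -0.2983, 0.054]
tcp_rot: [[-0.066, 0.998, -0.003], [0.998, 0.066, 0.003], [0.003, -0.002, -1.0]]
force: [-0.8, 0.9, -3.0]
opening: 0.512
grasp_force: 30.0
```

Call:
{"method": "drive_tool", "body": {
  "deltas": "30 0 0 -40 0;30 0 0 -60 0;30 0 0 -70 0;30 0 0 -75 0;30 0 0 -77 0;30 0 0 -77 0"
}}

```text
time_s: 16.75
position: [0.4931, -0.2984, -0.0204]
tcp_rot: [[-0.068, 0.998, 0.001], [0.998, 0.068, -0.0], [-0.0, 0.001, -1.0]]
force: [-0.2, -0.7, -3.2]
opening: 0.51
grasp_force: 30.0
```

Call:
{"method": "drive_tool", "body": {
  "deltas": "30 0 0 -1 0;30 0 0 -1 0;60 0 0 -1 0;60 0 0 -1 0;60 0 0 -1 0;60 0 0 30 0;60 0 0 70 0;60 0 0 110 0;60 0 0 110 0"
}}

```text
time_s: 17.65
position: [0.4963, -0.302, 0.0941]
tcp_rot: [[-0.067, 0.998, 0.009], [0.998, 0.067, -0.008], [-0.009, 0.008, -1.0]]
force: [-0.3, 0.1, 0.5]
opening: 0.688
grasp_force: 0.0
```

Call:
{"method": "drive_tool", "body": {
  "deltas": "87 15 19 0 0.14;87 30 38 0 0.28;87 45 57 0 0.42;87 60 76 0 0.56;87 75 95 0 0.7;87 90 114 0 0.84;87 105 133 0 0.98;87 120 152 0 1.12;87 135 171 0 1.26;87 151 189 0 1.4;87 151 189 0 1.57;87 151 189 0 1.57"
}}

```text
time_s: 18.85
position: [0.6436, -0.109, 0.0877]
tcp_rot: [[-0.998, -0.068, -0.001], [-0.068, 0.998, 0.0], [0.001, 0.0, -1.0]]
force: [-0.6, 0.2, 0.6]
opening: 1.001
grasp_force: 0.0
```

```bash
python3 - <<'E'
from h import *
s=bot.read_state();print(s["position"],s["time_s"])
a=imaging.capture("top")[150:320,340:510];b=imaging.capture("scene")[190:360,310:510]
cv2.imwrite("pics/a5.png",cv2.resize(np.hstack([a,b])[:,:,::-1],None,fx=2.1,fy=2.1,interpolation=cv2.INTER_CUBIC))
E
```

```text
[ 0.64361819 -0.10901281  0.08770167] 18.85
```

View pics/a5.png

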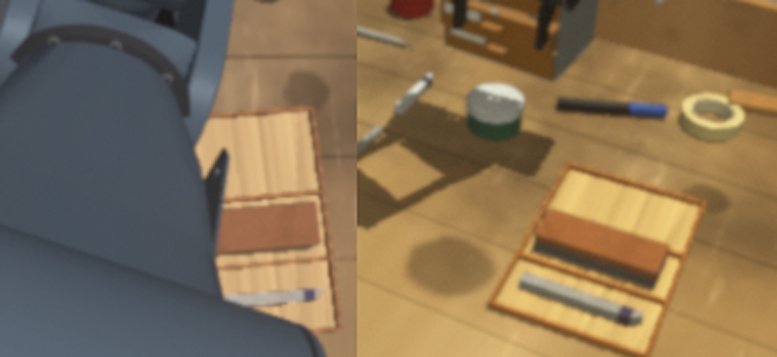

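The stone sits in the middle compartment with the bit in the near one. Next, down onto the tin.

Call:
{"method": "drive_tool", "body": {
  "deltas": "87 0 -1 -40 0;87 0 -1 -75 0;87 0 -1 -98 0;87 0 -1 -108 0;87 0 -1 -113 0;87 0 -1 -113 0;50 0 -1 -113 0;50 0 -1 -113 0;50 0 -1 -113 0;50 0 -1 -113 0;50 0 -1 -113 0"
}}

```text
time_s: 20.05
position: [0.6443, -0.1107, -0.0232]
tcp_rot: [[-0.998, -0.066, 0.001], [-0.066, 0.998, 0.0], [-0.001, -0.0, -1.0]]
force: [-1.9, 1.1, 5.1]
opening: 0.749
grasp_force: 30.0
```

Call:
{"method": "drive_tool", "body": {
  "deltas": "50 0 0 25 0;50 0 0 60 0;50 0 0 80 0;50 0 0 80 0"
}}

```text
time_s: 20.45
position: [0.6462, -0.1117, 0.0588]
tcp_rot: [[-0.998, -0.066, 0.006], [-0.066, 0.998, -0.003], [-0.006, -0.003, -1.0]]
force: [1.0, -0.2, -3.6]
opening: 0.753
grasp_force: 30.0
```

Call:
{"method": "drive_tool", "body": {
  "deltas": "50 -16 -40 0 0;50 -32 -80 0 0;50 -48 -120 0 0;50 -64 -160 0 0;50 -71 -183 0 0;50 -71 -183 0 0;50 -71 -183 -40 0;50 -71 -183 -60 0;50 -71 -183 -70 0;50 -71 -183 -75 0;50 -71 -183 -77 0;50 -71 -183 -77 0"
}}

```text
time_s: 21.65
position: [0.5723, -0.2925, -0.0201]
tcp_rot: [[-0.998, -0.067, -0.001], [-0.067, 0.998, 0.001], [0.001, 0.001, -1.0]]
force: [-0.9, 1.0, 0.6]
opening: 0.752
grasp_force: 30.0
```

Call:
{"method": "drive_tool", "body": {
  "deltas": "50 0 0 -1 0;50 0 0 -1 0;84 0 0 -1 0;84 0 0 -1 0;84 0 0 -1 0;84 0 0 -1 0;84 0 0 30 0;84 0 0 70 0;84 0 0 110 0;84 0 0 110 0;84 0 0 110 0"
}}

```text
time_s: 22.75
position: [0.5735, -0.2944, 0.09]
tcp_rot: [[-0.998, -0.066, 0.002], [-0.066, 0.998, -0.002], [-0.002, -0.002, -1.0]]
force: [-0.4, 0.1, -0.7]
opening: 0.961
grasp_force: 0.0
```

Call:
{"method": "drive_tool", "body": {
  "deltas": "60 -10 40 0 -0.02;35 -20 80 0 -0.04;35 -30 120 0 -0.06;35 -40 160 0 -0.08;35 -50 200 0 -0.1;35 -58 240 0 -0.1;35 -68 280 0 -0.1;35 -68 293 0 -0.1;35 -68 293 0 -0.1;35 -68 293 0 -0.1"
}}

```text
time_s: 23.75
position: [0.5054, -0.0016, 0.0882]
tcp_rot: [[-0.999, 0.033, -0.0], [0.033, 0.999, -0.001], [0.0, -0.001, -1.0]]
force: [0.6, -0.1, -0.7]
opening: 0.405
grasp_force: 0.0
```

```bash
python3 - <<'E'
from h import *
s=bot.read_state();print(s["position"],s["time_s"])
a=imaging.capture("top")[180:330,340:510];b=imaging.capture("scene")[190:360,270:490]
b=b[:150]
cv2.imwrite("pics/a6.png",cv2.resize(np.hstack([a,b])[:,:,::-1],None,fx=2,fy=2,interpolation=cv2.INTER_CUBIC))
E
```

```text
[ 0.50537854 -0.00160471  0.08822406] 23.75
```

View pics/a6.png

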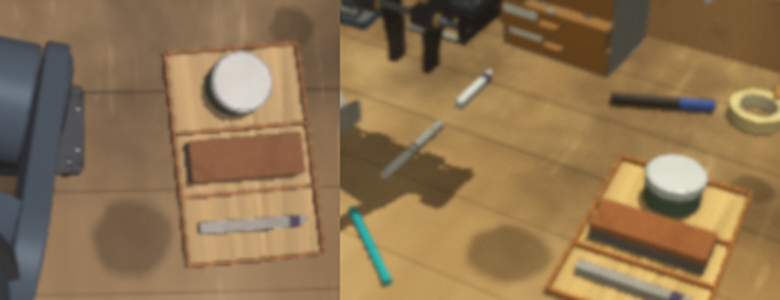

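The honing kit is complete: tin upright in the far compartment, stone in the middle, bit in the near one. Next, down onto the twist drill.

Call:
{"method": "drive_tool", "body": {
  "deltas": "35 -1 2 -40 0;35 -1 2 -80 0;35 -1 2 -103 0;35 -1 2 -114 0;35 -1 2 -119 0;35 -1 2 -121 0;35 -1 2 -121 0;0 -1 2 -121 0;0 -1 2 -121 0;0 -1 2 -121 0;0 -1 2 -121 0;0 -1 2 -121 0"
}}

```text
time_s: 25.05
position: [0.504, 0.0012, -0.0318]
tcp_rot: [[-0.999, 0.034, 0.001], [0.034, 0.999, -0.0], [-0.001, -0.0, -1.0]]
force: [-0.2, 0.8, 4.1]
opening: 0.117
grasp_force: 30.0
```

Call:
{"method": "drive_tool", "body": {
  "deltas": "0 0 0 25 0;0 0 0 65 0;0 0 0 100 0;0 0 0 100 0"
}}

```text
time_s: 25.45
position: [0.507, 0.0006, 0.0717]
tcp_rot: [[-0.999, 0.033, 0.009], [0.033, 0.999, -0.002], [-0.009, -0.002, -1.0]]
force: [0.5, 0.1, -0.8]
opening: 0.118
grasp_force: 30.0
```

Call:
{"method": "drive_tool", "body": {
  "deltas": "0 -6 30 0 -0.13;0 -12 60 0 -0.26;0 -18 90 0 -0.39;0 -24 120 0 -0.52;0 -30 150 0 -0.65;0 -36 180 0 -0.78;0 -42 210 0 -0.91;0 -48 240 0 -1.04;0 -54 270 0 -1.17;0 -60 300 0 -1.3;0 -62 324 0 -1.414;0 -62 324 0 -1.414"
}}

```text
time_s: 26.65
position: [0.4409, 0.3276, 0.0668]
tcp_rot: [[-0.125, 0.992, -0.0], [0.992, 0.125, 0.001], [0.001, -0.0, -1.0]]
force: [0.1, -0.2, -0.4]
opening: 0.12
grasp_force: 30.0
```

Call:
{"method": "drive_tool", "body": {
  "deltas": "0 0 0 -40 0;0 0 0 -75 0;0 0 0 -90 0;0 0 0 -95 0;0 0 0 -97 0;0 0 0 -97 0"
}}

```text
time_s: 27.25
position: [0.4399, 0.3233, -0.0288]
tcp_rot: [[-0.124, 0.992, -0.004], [0.992, 0.124, -0.002], [-0.002, -0.004, -1.0]]
force: [-1.7, -1.6, 3.6]
opening: 0.116
grasp_force: 30.0
```

Call:
{"method": "drive_tool", "body": {
  "deltas": "28 0 0 0 0;28 0 0 0 0;28 0 0 0 0;28 0 0 30 0;28 0 0 70 0;28 0 0 115 0;28 0 0 115 0;28 0 0 115 0"
}}

```text
time_s: 28.05
position: [0.4427, 0.3255, 0.087]
tcp_rot: [[-0.123, 0.992, 0.003], [0.992, 0.123, 0.001], [0.001, 0.003, -1.0]]
force: [-0.1, -0.3, -1.7]
opening: 0.322
grasp_force: 0.0
```

Call:
{"method": "drive_tool", "body": {
  "deltas": "50 6 -20 0 0.13;75 12 -40 0 0.26;75 18 -60 0 0.39;75 24 -80 0 0.52;75 30 -100 0 0.65;75 36 -120 0 0.78;75 42 -140 0 0.91;75 48 -160 0 1.04;75 54 -180 0 1.17;75 60 -207 0 1.22;75 60 -207 0 1.22;75 60 -207 0 1.22"
}}

```text
time_s: 29.25
position: [0.5006, 0.1178, 0.0844]
tcp_rot: [[-0.974, 0.228, -0.004], [0.228, 0.974, 0.0], [0.003, -0.001, -1.0]]
force: [-0.4, 0.3, 0.1]
opening: 0.861
grasp_force: 0.0
```

```bash
python3 - <<'E'
from h import *
s=bot.read_state();print(s["position"],s["time_s"])
a=imaging.capture("top")[190:340,120:300];b=imaging.capture("scene")[170:320,130:330]
cv2.imwrite("pics/a7.png",cv2.resize(np.hstack([a,b])[:,:,::-1],None,fx=2.1,fy=2.1,interpolation=cv2.INTER_CUBIC))
E
```

```text
[0.50056046 0.11781792 0.0843879 ] 29.25
```

View pics/a7.png

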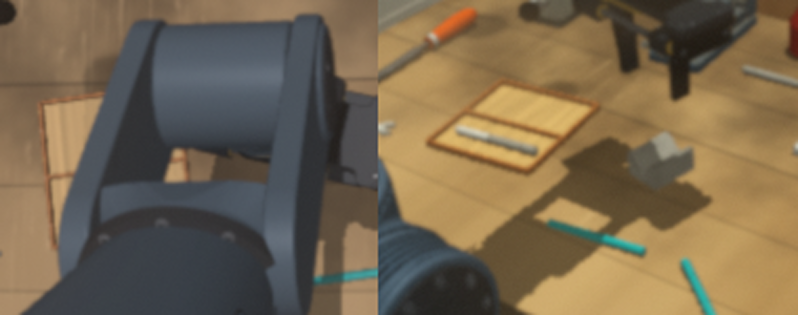

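The drill lies flat in the near compartment. Next, the V-block.

Call:
{"method": "drive_tool", "body": {
  "deltas": "75 0 0 -40 0;75 0 0 -75 0;75 0 0 -98 0;75 0 0 -108 0;75 0 0 -112 0;75 0 0 -112 0;30 0 0 -112 0;30 0 0 -112 0;30 0 0 -112 0;30 0 0 -112 0;30 0 0 -112 0"
}}

```text
time_s: 30.45
position: [0.5022, 0.1182, -0.0256]
tcp_rot: [[-0.974, 0.226, 0.001], [0.226, 0.974, 0.0], [-0.001, 0.0, -1.0]]
force: [-0.3, 0.4, 3.9]
opening: 0.549
grasp_force: 30.0
```

Call:
{"method": "drive_tool", "body": {
  "deltas": "30 0 0 25 0;30 0 0 60 0;30 0 0 80 0;30 0 0 80 0"
}}

```text
time_s: 30.85
position: [0.5035, 0.1182, 0.0559]
tcp_rot: [[-0.974, 0.226, 0.005], [0.226, 0.974, 0.0], [-0.005, 0.001, -1.0]]
force: [0.4, 1.2, -4.6]
opening: 0.548
grasp_force: 30.0
```

Call:
{"method": "drive_tool", "body": {
  "deltas": "30 3 40 0 0.07;30 6 80 0 0.14;30 10 120 0 0.21;30 14 160 0 0.28;30 17 200 0 0.35;30 17 216 0 0.35;30 17 216 0 0.35;30 17 216 -35 0.35;30 17 216 -55 0.35;30 17 216 -60 0.35;30 17 216 -60 0.35"
}}

```text
time_s: 31.95
position: [0.5174, 0.3324, -0.0078]
tcp_rot: [[-0.993, -0.121, -0.004], [-0.12, 0.993, -0.002], [0.004, -0.001, -1.0]]
force: [0.5, -0.1, -3.5]
opening: 0.552
grasp_force: 30.0
```

```bash
python3 - <<'E'
from h import *
im=imaging.capture("scene")
crop(im,150,180,270,270,6,"a8.png")
o=np.array([.4819,.3301,0]);t=np.radians(7)
for x,y in((-.079,0),(-.0035,0),(.079,0)): print(world(np.float64([[130,195]]),0)[0] if 0 else (o+[np.cos(t)*x,np.sin(t)*x,0]).round(4))
W=lambda c,z:world((np.array(c)+.5)/4.2-.5+(130,195),z)[:,:2].mean(0).round(4)
print("edges near,div,far",W([(345,438),(66,474)],.01),W([(58,332),(326,298)],.01),W([(38,185),(316,146)],.01),bot.read_state()["position"])
E
```

```text
[0.4035 0.3205 0.    ]
[0.4784 0.3297 0.    ]
[0.5603 0.3397 0.    ]
edges near,div,far [0.4056 0.3207] [0.479  0.3293] [0.5583 0.3396] [ 0.51862259  0.33306464 -0.00656362]
```

View pics/a8.png

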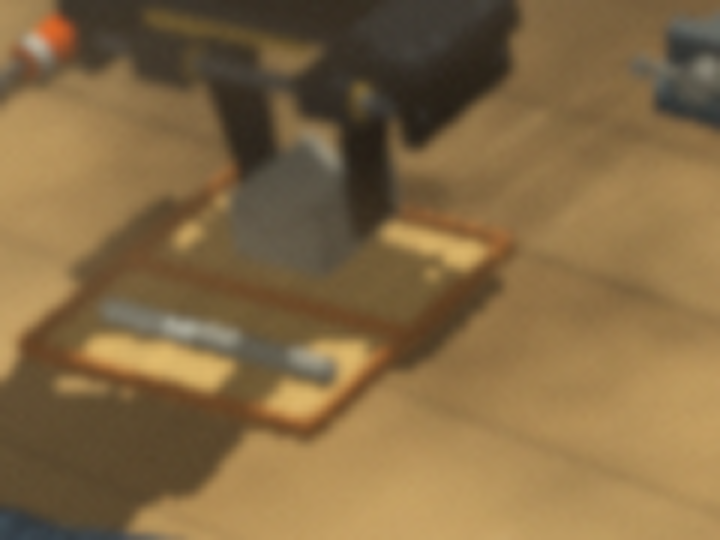

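The V-block is held upright over the far compartment at (300,210) in the crop, and the drill is in the near one. Lowering.

Call:
{"method": "drive_tool", "body": {
  "deltas": "30 0 1 -6 0;30 0 1 -11 0;30 0 1 -14 0;30 0 1 -16 0;30 0 1 -16 0"
}}

```text
time_s: 32.5
position: [0.5186, 0.3351, -0.0223]
tcp_rot: [[-0.993, -0.122, -0.0], [-0.122, 0.993, -0.0], [0.0, -0.0, -1.0]]
force: [-0.5, -0.6, -3.8]
opening: 0.548
grasp_force: 30.0
```

Call:
{"method": "drive_tool", "body": {
  "deltas": "30 0 0 -1 0;30 0 0 -2 0;30 0 0 -2 0;70 0 0 -2 0;70 0 0 -2 0;70 0 0 -2 0;70 0 0 -2 0;70 0 0 30 0;70 0 0 70 0;70 0 0 110 0;70 0 0 150 0"
}}

```text
time_s: 33.6
position: [0.5185, 0.335, 0.129]
tcp_rot: [[-0.993, -0.122, -0.001], [-0.122, 0.993, -0.0], [0.001, -0.0, -1.0]]
force: [0.5, -0.4, -0.8]
opening: 0.806
grasp_force: 0.0
```

Call:
{"method": "drive_tool", "body": {
  "deltas": "70 -20 40 0 0;70 -50 80 20 0;70 -80 120 20 0;70 -120 150 20 0;70 -150 180 20 0;70 -180 210 20 0;70 -210 230 20 0;70 -230 240 20 0;70 -230 240 20 0;70 -230 240 20 0"
}}

```text
time_s: 34.6
position: [0.2886, 0.5752, 0.1477]
tcp_rot: [[-0.992, -0.123, 0.0], [-0.123, 0.992, -0.0], [-0.0, -0.001, -1.0]]
force: [0.2, -0.6, 0.0]
opening: 0.803
grasp_force: 0.0
```

```bash
python3 - <<'E'
from h import *
im=imaging.capture("top")
s=bot.read_state();print(s["position"],s["time_s"],s["force"])
a=im[140:340,120:520]
cv2.imwrite("pics/a9.png",cv2.resize(a[:,:,::-1],None,fx=2,fy=2,interpolation=cv2.INTER_CUBIC))
E
```

```text
[0.2894057  0.57482662 0.14773984] 34.65 [ 0.60422507  0.24092355 -0.38331933]
```

View pics/a9.png

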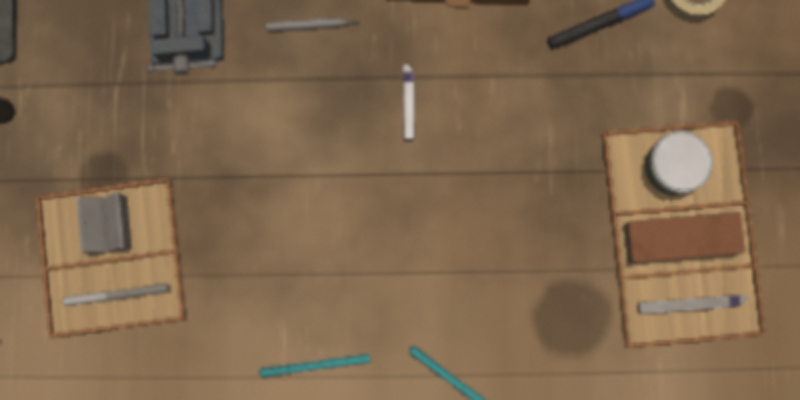

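All five parts are flat in their compartments. The short bit, the punch and the turquoise look-alikes have not moved.

```bash
python3 -c "
from rig import bot
print(bot.hand_in())"
```

```text
the job is handed in; nothing more can be done
None
```

Both kits are made up and handed in at about 35 s: the final top view shows all five parts flat in their compartments, with the short tool bit, centre punch and turquoise look-alikes where they were.

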